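Index the chainring fixture one hole towards the green mark

ROBOT

A 7-joint arm with a two-finger parallel gripper is mounted at the origin on the work surface. World frame = base frame: x ahead of the robot, y to its left, z up, the work surface at z = 0. Lengths are in mm, angles in rad, forces in N, time in s.
With the tool pointing down it reaches from about 425 to 800 mm from the base axis. Payload 8.3 kg.
Tool frame: the origin (TCP) lies on the centre line of the jaws, within the pads' length; the fingertips stand arm.finger_overhang ahead of it and the grasp point (between the pads) lies 2 mm behind it (arm.finger_overhang is the distance from the TCP to the fingertips, in mm); x points along the fingers, y is the direction in which the jaws open and shut, and the axes are right-handed (so a half turn about x gives the same grasp; the last joint's range is limited). The gripper opens to 85 mm and grips with 20 to 120 N. Pads are 22 mm wide; open, the fingers measure 114 mm over their backs; the gripper's body (76 mm by 85 mm) begins 54 mm behind the grasp point. The pads swing forward as they close: fully open they stand 13 mm farther back than shut.
Start: joints at [1.127, 0.383, 0.016, 1.37, -0.006, 1.388, -0.046], TCP at [232.324, -580.197, 227.279] pointing down, gripper open.
Joint ranges: [-2.95, 2.95], [-0.25, 2.06], [-1.52, 1.56], [0.18, 2.33], [-1.44, 4.58], [0.02, 2.06], [-3.01, 3.01]. Speed limits (rad/s): [2.39, 2.39, 3.01, 3.01, 3.14, 3.14, 3.14].

INTERFACE

Orientations are given as a unit quaternion [w, x, y, z].
In Python, from rig import arm, eyes gives the robot as it stands.
- The arm moves only by the tool carry_out, never from a script. Its argument "commands" is a list of rows, each a list of 4 numbers: the shift along the tool's x, y, z in m, then the turn about the tool's x in rad. A call has 1 to 10 rows; each row shifts and turns the commanded pose from where the row before left it, along the tool's axes as they then stand; what a row does not reach is not made up. A row lasts 1/8 s, in which the tool goes at most 62.5 mm and 10.7 degrees, less where a joint would pass 70% of its speed; a pose out of reach is approached as far as the arm can. A call is refused whole if a number of a shift passes 0.0625 or a number of a turn 0.188, either way. A call with a gripper value outside its range is refused whole. "claw" is the finger opening in m, from 0 to 0.0854, set as the call begins (left out, the last holds). The fingers move at their own pace and stop on an object; "squeeze" is the grip in N (left out, the last holds). Time passes only in rows, so rows that do not move let the fingers close. It gives the time, the measured TCP pose, the force and the opening at its end, in the units of the state.
- arm.state(): the state, without advancing time (a new reading comes with each control period).
- eyes.get_image(name): name is "scene" or "top"; returns a dict with "color" (480x640x3 uint8, red, green, blue), "fx", "fy", "cx", "cy" (pixels), "R" (3x3) and "t" (3): a world point X has camera coordinates R X + t. Camera axes: x right, y down, z forward; pixel columns grow to the right and rows downward; lengths in mm; the calibration is good to about 2 mm. A picture is of the moment at which its call begins. There is no depth.
- arm.close_job(): hands the job in, once; it reports no verdict.
The state is a dict: "t": time; "joints": joint angles; "joint_vel": joint speeds; "joint_efforts": joint torques, N m; "position": TCP position; "tool_rot": TCP orientation; "force": force on the tool from outside, world axes, zero at the start; "torque": the same for the moment, N m; "grip_width": finger opening in mm.
Only numpy, scipy, OpenCV 4.12 (cv2) and the standard library are available. Lean on these libraries where they do the work, as an engineer would, in place of code of your own. Each camera call takes 0.05 s, during which the arm holds its last target.

TASK

With the fingertips, press the orange plunger of the indexing table down until its pin drops out of its hole and, keeping it pressed, turn the table to the very next hole on the side of the green mark; then let the plunger spring fully back up so that the pin locks in the hole beside the green mark, and take the hand away. Never let the pin up into the hole by the red mark. Pick nothing up: leave the chainring lying on its spigot and do not disturb the bottle, jar or mug.

Things in the scene. Friction and masses are not known exactly. Their poses are not given: they have to be found in the camera images.
- indexer: Round indexing fixture bolted to the bench, 330 mm diameter. Origin on the turning axis at bench level, z up. A fixed blue index ring (top at z = 40 mm, from 124 to 165 mm radius) has eight rectangular holes with bare steel surrounds, 45 degrees apart, centred at 136 mm radius; each is 16 mm wide along the circle. One hole lies along the fixture's own -x axis: the pin starts there.
- turntable (a joint): Angle of the aluminium turning table (242 mm diameter, top at z = 40 mm, flush with the ring) that carries the plunger and the chainring: 0 at the start, positive counter-clockwise seen from above, rad. It turns with light friction (about 0.12 N m) and stays where it is left, but the pin locks it whenever it stands up in a hole (2 to 3 mm free play at the pin).
- plunger (a joint): How far the plunger is pressed down, m: 0 fully up, 0.014 fully down (end stop). Spring force about 4 N at the top, 9 N at the bottom. The pin is clear below the ring only when pressed more than about 0.010; let up between holes the pin rests against the underside of the ring and the value stays near 0.010; over a hole it springs back to 0.
- plunger_dish (a point): Centre of the dished floor of the orange plunger cap, on the plunger's vertical axis, 100 mm from the turning axis; z = 75 mm when up, 61 mm when fully pressed. The round cap is 48 mm outside diameter, the dish 40 mm across inside with a rim 5 mm high; it travels round with the table.
- index_pin (a point): Centre of the top of the orange index pin (10 mm square), 136 mm from the turning axis on the same radius as the plunger and rigid with it. When up it stands in a hole with its top 2 mm above the ring.
- table_centre (a point): The turning axis at the top face of the table, z = 40 mm.
- green_mark: Fixed green peg, 14 mm diameter, 10 mm tall, standing on the index ring just outside (156 mm radius) the hole to be reached, 45 degrees from the starting hole on one side or the other. Origin at the centre of its underside.
- red_mark: The same peg in red, beside the hole 45 degrees from the starting hole on the other side: the wrong hole. Origin at the centre of its underside.
- chainring: Loose dark steel bicycle chainring, 124 mm across, 5 mm thick, lying flat round the 13 mm tall spigot in the middle of the table, its underside (origin at its centre) at z = 50 mm. It turns with the table; must stay there.
- oil_bottle: Loose green oil bottle, 48 mm diameter, 120 mm tall, standing on the bench. Origin at the centre of its underside.
- grease_jar: Loose blue jar with a white cap, 68 mm diameter, 60 mm tall, standing on the bench. Origin at the centre of its underside.
- mug: Loose white mug, 76 mm diameter, 85 mm tall, standing on the bench. Origin at the centre of its underside.
Things that resemble listed ones, but are neither listed nor needed, are in the scene too. What is meant by the chainring is not purple, and is the larger of those in its own colour.

How it is judged (in metres and radians):
On the way, in this order (a step that is already met when the one before it is completed fails the run):
1. the plunger is pressed in until its pin is clear of the hole (value of joint plunger above 0.0095 m), for 0.1 s.
2. the pin has sprung up in the hole beside the green mark (horizontal distance between index_pin and green_mark below 0.024 m and value of joint plunger below 0.003 m), for 0.1 s.
At the end, for the whole second after the job is handed in: The pin is up (plunger within 3 mm of its top) in the hole beside the green mark (pin within 24 mm of the mark's axis, which only that hole allows), the table at rest, the chainring still flat round its spigot (all of step 2 and velocity of joint turntable between -0.05 and 0.05 rad/s and z of chainring in the frame of indexer below 0.055 m and horizontal distance between chainring and indexer below 0.006 m); the robot touches nothing.
It fails at once if the pin was let up in the hole beside the red mark (horizontal distance between index_pin and red_mark below 0.024 m and value of joint plunger below 0.005 m).
It fails at once if the chainring was lifted off its seat (z of chainring in the frame of indexer above 0.058 m or angle between chainring's own z axis and vertical above 0.2 rad).
It fails at once if the bottle, jar or mug was moved more than 20 mm or tipped (distance of any of oil_bottle, grease_jar, mug from where it was at the start of the episode above 0.02 m or angle between any of oil_bottle, grease_jar, mug's own z axis and vertical above 0.4 rad).
It also fails if it takes over 38 s, if anything falls off the work surface, if the arm or the gripper's body presses on something with over 40 N, if the wrist force passes 120 N, or if a joint passes its speed limit or range.

## Working session

There is one attempt and no reset: what is moved stays moved. The work goes in short steps, Python scripts to look and compute and a tool call to move; the robot and the scene stay as the last step left them, time stands still between calls to the robot, and variables do not carry over. Pictures are saved under pics/ and viewed, and the job is handed in when it is done.

Besides the shell and the picture viewer there is one more tool, called after "Emit:" by a JSON object that holds its "method" and its "body". carry_out: Moves the arm, as the interface text tells. Its arguments: {"type":"object","properties":{"commands":{"type":"array","items":{"type":"array","items":{"type":"number"}}},"claw":{"type":"number"},"squeeze":{"type":"number"}},"required":["commands"]}

```bash
mkdir -p pics; ls
python3 - <<'E'
from rig import arm, eyes
import cv2
print(arm.state(), arm.finger_overhang)
for n in ("scene","top"):
    d=eyes.get_image(n); cv2.imwrite(f"pics/{n}0.png",d["color"][:,:,::-1]); print(n,d["fx"],d["cx"],d["cy"],d["R"],d["t"])
E
```

```text
pics
{'t': 0.0, 'joints': array([ 1.12712932,  0.38428168,  0.01637851,  1.37119139, -0.00628778,
        1.38814527, -0.04651895]), 'joint_vel': array([ 0.00074615,  0.00012516, -0.0018926 ,  0.00106762,  0.0026328 ,
       -0.00057033,  0.00075961]), 'joint_efforts': array([ 2.91890474e-04, -6.27592492e+01,  8.44681207e-01, -3.71824694e+01,
        1.66789483e-02,  1.41807273e-02,  1.88754603e-05]), 'position': array([ 232.1081216 , -579.75515793,  226.23489257]), 'tool_rot': array([-0.13314206, -0.69417754, -0.13450676,  0.69447726]), 'force': array([0.3126285 , 0.1424007 , 0.07864946]), 'torque': array([-0.02795942,  0.0103049 ,  0.05003616]), 'grip_width': 85.45040058628341} 17.0
scene 580.7193063035834 339.83824894359805 237.8580203270098 [[ 0.86909633  0.49463972 -0.00176444]
 [ 0.30494952 -0.5386069  -0.78543516]
 [-0.38945776  0.68208076 -0.61894143]] [-472.4926241  -128.83058402 1530.15202891]
top 436.328610278875 322.6135532886071 240.70214759979257 [[ 9.89820435e-03 -9.99949880e-01  1.50466848e-03]
 [-9.82179519e-01 -1.00047093e-02 -1.87678712e-01]
 [ 1.87684359e-01  3.79827687e-04 -9.82229320e-01]] [-9.61043188e-01  5.72941864e+02  1.12601864e+03]
```

View pics/scene0.png

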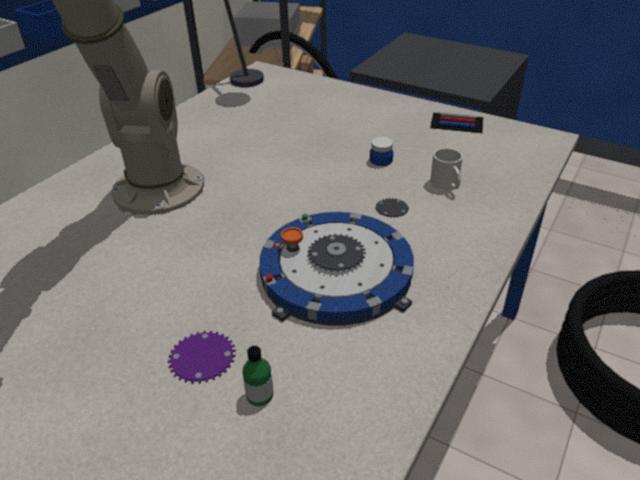

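View pics/top0.png

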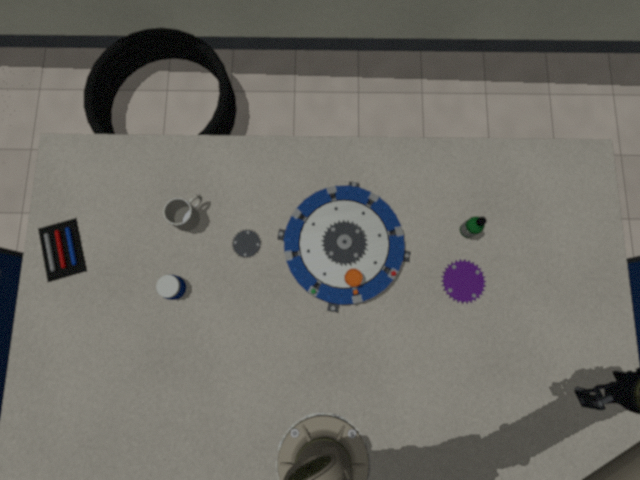

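The top view shows the table centre near (344,242), the orange cap near (355,277), the green peg at (315,291) and the red peg at (394,272). The large dark chainring lies on the spigot at (344,242). The small grey disc at (246,243) and the purple ring at (464,281) are decoys. Next I'll measure these.

```bash
cat > h.py <<'E'
from rig import arm, eyes
import cv2, numpy as np
def ray(d,u,v,z):
    r=d["R"].T@np.array([(u-d["cx"])/d["fx"],(v-d["cy"])/d["fy"],1]); c=-d["R"].T@d["t"]
    return c+r*(z-c[2])/r[2]
def blobs(d,name):
    h=cv2.cvtColor(d["color"],cv2.COLOR_RGB2HSV)
    R={"orange":[(5,150,90),(16,255,255)],"green":[(40,80,40),(85,255,255)],"red":[(172,120,60),(180,255,255)],"red2":[(0,120,60),(4,255,255)],"blue":[(100,120,50),(125,255,255)]}[name]
    m=cv2.inRange(h,*map(np.array,R)); n,l,s,c=cv2.connectedComponentsWithStats(m)
    return m,[(int(s[i,4]),c[i].round(1),s[i,:4]) for i in range(1,n) if s[i,4]>6]
E
python3 - <<'E'
from h import *
for n,hs in (("top",1),("scene",1)):
    d=eyes.get_image(n)
    for c,z in (("orange",80),("green",50),("red",50),("red2",50),("blue",40)):
        m,b=blobs(d,c)
        for a,p,bb in b: print(n,c,a,p,bb,ray(d,*p,z).round(1))
    m,b=blobs(d,"blue")
    x0,x1=(270,420) if n=="top" else (245,425)
    y0,y1=(170,320) if n=="top" else (200,330)
    im=d["color"][y0:y1,x0:x1,::-1]; cv2.imwrite(f"pics/{n}c.png",cv2.resize(im,None,fx=4,fy=4,interpolation=cv2.INTER_CUBIC))
E
```

```text
top orange 213 [353.4 277.4] [346 270  16  16] [471.6 -76.3  80. ]
top orange 12 [355.2 291.7] [354 290   4   4] [434.5 -80.9  80. ]
top green 185 [473.4 225.7] [466 217  18  17] [ 619.7 -407.1   50. ]
top green 16 [313.1 290.8] [311 289   5   5] [438.   28.7  50. ]
top red2 168 [ 59.2 248.2] [ 54 230  11  38] [545.8 716.7  50. ]
top red2 12 [393.2 273.1] [391 272   5   3] [ 487.3 -185.1   50. ]
top blue 428 [352.1 193.8] [335 186  35  18] [710.  -76.3  40. ]
top blue 430 [314.1 202.1] [298 189  33  28] [684.9  29.6  40. ]
top blue 427 [385.2 214.2] [371 199  29  32] [ 652.2 -167.9   40. ]
top blue 459 [292.7 234.3] [284 217  20  35] [592.7  87.1  40. ]
top blue 210 [ 69.9 245.7] [ 65 227  11  39] [554.7 694.5  40. ]
top blue 481 [395.2 252.1] [385 235  19  35] [ 546.  -193.3   40. ]
top blue 465 [301.1 272.5] [288 256  28  34] [487.6  62.   40. ]
top blue 9 [630.2 269.2] [629 268   3   4] [ 505.6 -828.7   40. ]
top blue 487 [374.4 285.6] [358 271  34  29] [ 454.3 -135.5   40. ]
top blue 65 [179.5 289.4] [172 277  12  22] [438.9 387.   40. ]
top blue 507 [334.8 294.6] [317 284  36  2
[... 2443 characters left out ...]
] [914.5 214.3  40. ]
scene blue 502 [401.  252.5] [388 238  25  30] [680.2  28.6  40. ]
scene blue 522 [269.8 261.6] [260 247  21  30] [ 449.9 -136.7   40. ]
scene blue 45 [526.9 252. ] [521 246  12  12] [917.2 164.8  40. ]
scene blue 78 [523.4 263.1] [518 257  13  17] [920.9 124.5  40. ]
scene blue 12 [517.2 268.8] [515 266   6   7] [914.7  99.9  40. ]
scene blue 702 [391.2 286. ] [370 270  41  34] [707.8 -77.9  40. ]
scene blue 229 [513.4 297.3] [503 277  22  41] [932.6  11.9  40. ]
scene blue 821 [290.8 294.8] [268 278  47  39] [ 544.9 -199.6   40. ]
scene blue 1004 [343.2 306.9] [317 294  55  28] [ 652.4 -177.6   40. ]
scene blue 20 [387.8 304.6] [384 302   9   7] [ 725.1 -129.2   40. ]
```

View pics/topc.png

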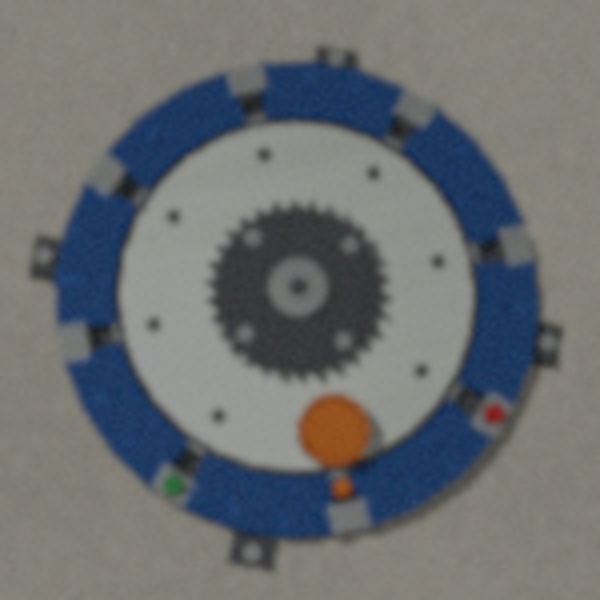

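View pics/scenec.png

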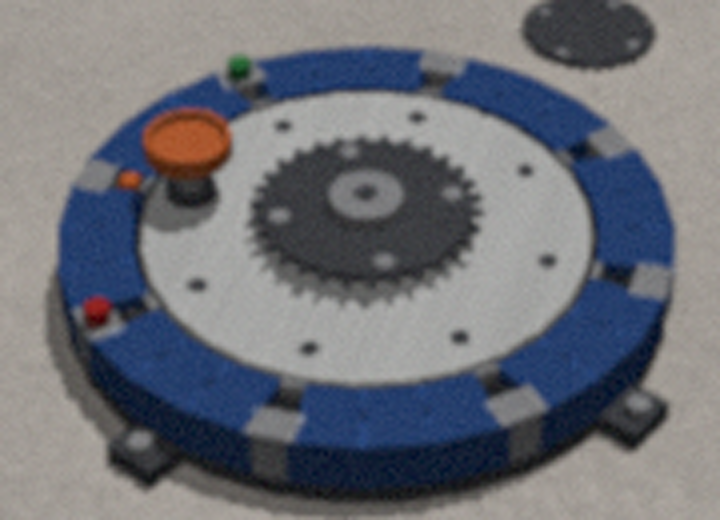

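The views agree: centre ≈ (569.5, -53), plunger bearing ≈ 193°, green ≈ 148°, so the table must turn clockwise by 45°. I'll refine these and compute the approach.

```bash
cat >> h.py <<'E'
from scipy.spatial.transform import Rotation as Ro
def Rt(s=None):
    q=(s or arm.state())["tool_rot"]; return Ro.from_quat([q[1],q[2],q[3],q[0]]).as_matrix()
C=np.array([569.5,-53.])
def dish(deg,r=100): a=np.radians(deg); return C+r*np.array([np.cos(a),np.sin(a)])
E
python3 - <<'E'
from h import *
d=eyes.get_image("top")
for c,z in (("orange",80),("orange",42),("green",50),("red2",50)):
    for a,p,bb in blobs(d,c)[1]:
        X=ray(d,*p,z)[:2]-C
        if np.hypot(*X)<175: print(c,z,X.round(1),np.hypot(*X).round(1),np.degrees(np.arctan2(X[1],X[0])).round(1)%360)
s=arm.state(); R=Rt(s); print(R.round(3)); print(s["position"])
t=np.r_[dish(193.1),120]; print(t, (R.T@(t-s["position"])).round(1), s["t"])
E
```

```text
orange 80 [-98.2 -23.1] 100.9 193.2
orange 80 [-135.   -27.9] 137.8 191.7
orange 42 [-94.2 -25.8] 97.6 195.3
orange 42 [-132.2  -30.7] 135.7 193.1
green 50 [-131.3   82.3] 154.9 147.9
red2 50 [ -81.6 -132.1] 155.3 238.3
[[-0.     0.372 -0.928]
 [ 0.001 -0.928 -0.372]
 [-1.    -0.001 -0.   ]]
[ 232.25220243 -580.00131816  226.81103796]
[472.10240327 -75.66513074 120.        ] [ 107.2 -378.9 -410.2] 0.25
```

Emit:
{"method": "carry_out", "body": {"commands": [[0.004, -0.038, -0.041, 0], [0.006, -0.038, -0.041, 0], [0.006, -0.038, -0.041, 0], [0.006, -0.038, -0.041, 0], [0.006, -0.038, -0.041, 0], [0.006, -0.038, -0.041, 0], [0.006, -0.038, -0.041, 0], [0.006, -0.038, -0.041, 0], [0.006, -0.038, -0.041, 0], [0.006, -0.037, -0.041, 0]], "claw": 0}}

```text
t: 1.5
position: [472.6, -74.3, 169.4]
tool_rot: [0.134, 0.695, 0.134, -0.694]
force: [0.9, 0.2, 0.0]
grip_width: 0.3
```

Emit:
{"method": "carry_out", "body": {"commands": [[0, 0, 0, 0], [0, 0, 0, 0]]}}

```text
t: 1.75
position: [471.8, -76.4, 169.2]
tool_rot: [-0.134, -0.694, -0.134, 0.694]
force: [0.4, -0.9, -0.1]
grip_width: 0.1
```

```bash
cat > st.py <<'E'
from h import *
s=arm.state(); R=Rt(s); print(s["t"],s["position"].round(1),"F",s["force"].round(1),"w",s["grip_width"],"j",s["joints"].round(2)); print(R.round(3).tolist())
E
python3 - <<'E'
exec(open('st.py').read())
print((R.T@(np.r_[dish(193.1),120]-s["position"])).round(1))
for n,(x0,y0) in (("top",(270,170)),("scene",(225,160))):
    d=eyes.get_image(n); cv2.imwrite(f"pics/{n}1.png",cv2.resize(d["color"][y0:y0+150,x0:x0+190,::-1],None,fx=4,fy=4,interpolation=cv2.INTER_CUBIC))
E
```

```text
1.75 [471.8 -76.4 169.2] F [ 0.4 -0.9 -0.1] w 0.1453174081984788 j [ 0.49  0.13 -0.43  1.83  0.06  1.19 -1.15]
[[-0.0, 0.372, -0.928], [-0.0, -0.928, -0.372], [-1.0, 0.0, 0.001]]
[49.2 -0.6 -0.5]
```

View pics/scene1.png

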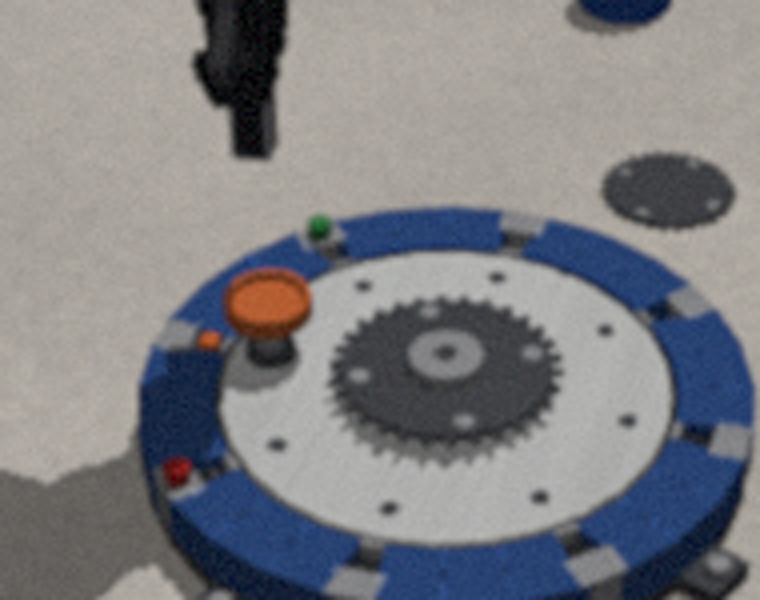

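View pics/top1.png

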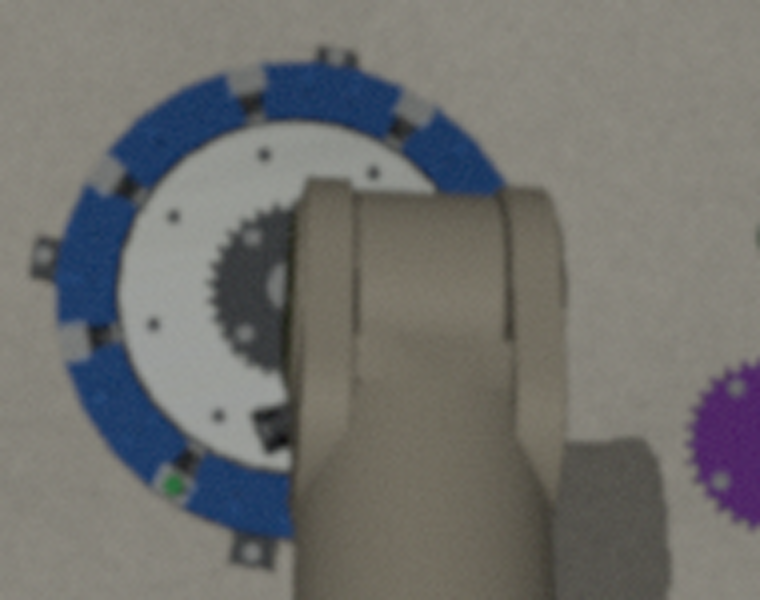

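The arm is above the cap, and in the scene crop the fingertips look about half the cap's width. In the top view the arm hides the cap. I'll go down to just above it.

Emit:
{"method": "carry_out", "body": {"commands": [[0.02, -0.0005, -0.0005, 0], [0.02, 0, 0, 0], [0.02, 0, 0, 0], [0.005, 0, 0, 0], [0, 0, 0, 0]]}}

```text
t: 2.48
position: [472.3, -76.1, 104.6]
tool_rot: [-0.133, -0.694, -0.133, 0.694]
force: [-0.7, 0.0, 1.1]
grip_width: 0.1
```

Run:
```python
exec(open('st.py').read())
for n,(x0,y0) in (("scene",(225,180)),):
    d=eyes.get_image(n); cv2.imwrite(f"pics/{n}2.png",cv2.resize(d["color"][y0:y0+90,x0:x0+130,::-1],None,fx=6,fy=6,interpolation=cv2.INTER_CUBIC))
```

```text
2.475 [472.3 -76.1 104.6] F [-0.7  0.   1.1] w 0.07633749852641297 j [ 0.48  0.2  -0.42  1.91  0.1   1.05 -1.18]
[[-0.0, 0.37, -0.929], [-0.0, -0.929, -0.37], [-1.0, 0.0, 0.0]]
```

View pics/scene2.png

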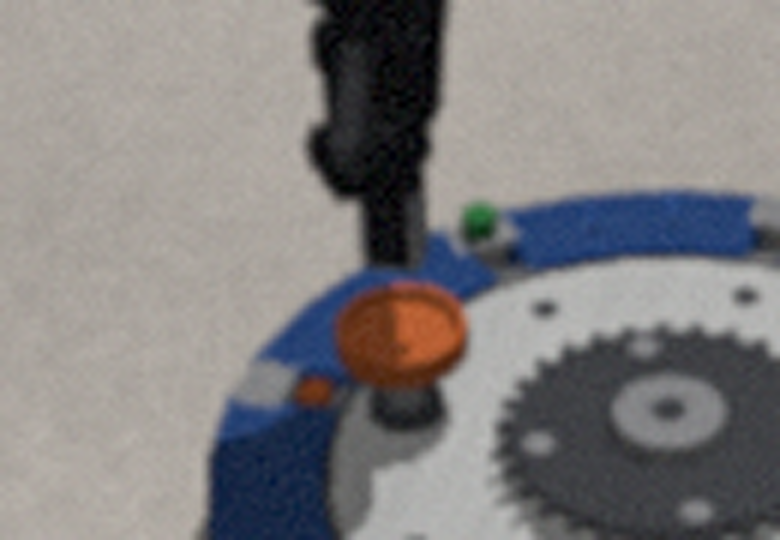

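Run:
```python
from h import *
d=eyes.get_image("scene")
print(ray(d,225+395/6,180+264/6,87.6), ray(d,225+403/6,180+334/6,79))
p=d["R"]@np.array([472.3,-76.1,87.6])+d["t"]; print((p[:2]/p[2]*d["fx"]+[d["cx"],d["cy"]]-[225,180])*6)
```

```text
[452.47408433 -54.82584412  87.6       ] [471.22074474 -78.88393335  79.        ]
[408.57525556 311.69186742]
```

Run:
```python
from h import *
d=eyes.get_image("scene")
def pr(X):
    p=d["R"]@np.array(X)+d["t"]; return (p[:2]/p[2]*d["fx"]+[d["cx"],d["cy"]])
print("seen now",225+395/6,180+264/6,"before",225+252/4,160+157/4)
for dz in (0,-5,-10,-17): print(dz,pr([472.3,-76.1,104.6+dz]),pr([471.8,-76.4,169.2+dz]))
```

```text
seen now 290.8333333333333 224.0 before 288.0 199.25
0 [292.68171076 225.59177598] [290.75608046 200.4142218 ]
-5 [292.80425802 227.47270876] [290.88773368 202.42355804]
-10 [292.92619149 229.34422067] [291.01870545 204.42249367]
-17 [293.09587593 231.94864457] [291.20093111 207.20368375]
```

The visible fingertip ends near TCP level, higher than a 17 mm overhang would put it. I'll go down in small steps and find contact by force.

Emit:
{"method": "carry_out", "body": {"commands": [[0.004, 0, -0.001, 0], [0.004, 0, 0, 0], [0, 0, 0, 0]]}}

```text
t: 3.0
position: [473.0, -74.8, 95.9]
tool_rot: [-0.134, -0.694, -0.134, 0.695]
force: [-0.5, -0.1, -0.2]
grip_width: 0.0
```

Emit:
{"method": "carry_out", "body": {"commands": [[0.003, 0, 0, 0], [0.003, 0, 0, 0], [0, 0, 0, 0]]}}

```text
t: 3.38
position: [473.1, -74.9, 90.0]
tool_rot: [-0.134, -0.694, -0.134, 0.695]
force: [-1.2, -0.1, 0.2]
grip_width: 0.1
```

Emit:
{"method": "carry_out", "body": {"commands": [[0.003, 0, 0, 0], [0, 0, 0, 0]]}}

```text
t: 3.62
position: [473.1, -74.9, 87.1]
tool_rot: [-0.134, -0.694, -0.134, 0.694]
force: [0.8, 0.3, 0.6]
grip_width: -0.0
```

Run:
```python
exec(open('st.py').read())
for n,(x0,y0) in (("scene",(225,180)),):
    d=eyes.get_image(n); cv2.imwrite(f"pics/{n}3.png",cv2.resize(d["color"][y0:y0+90,x0:x0+130,::-1],None,fx=6,fy=6,interpolation=cv2.INTER_CUBIC))
```

```text
3.625 [473.1 -74.9  87.1] F [0.8 0.3 0.6] w -0.048202749662513325 j [ 0.47  0.23 -0.42  1.93  0.11  1.01 -1.19]
[[-0.0, 0.372, -0.928], [0.0, -0.928, -0.372], [-1.0, -0.0, 0.0]]
```

View pics/scene3.png

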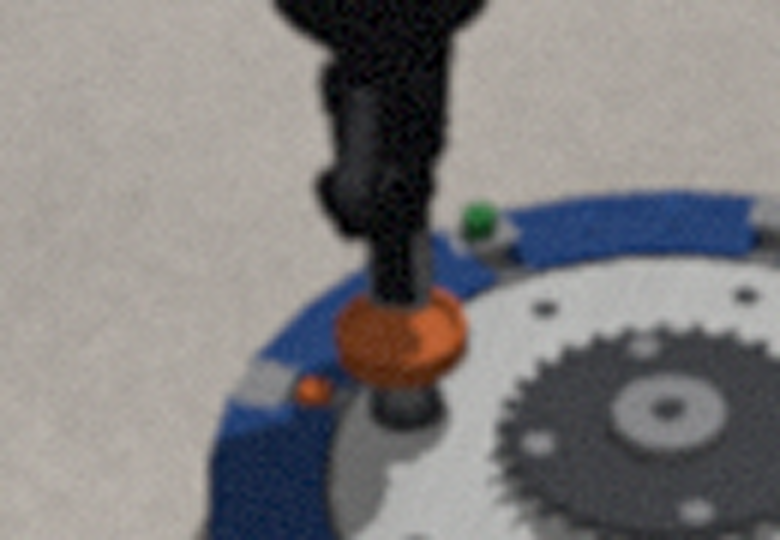

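At TCP z = 87 there is still no contact, which matches the picture. The tip (400,303) sits centred over the cap (403,335).

Emit:
{"method": "carry_out", "body": {"commands": [[0.003, 0, 0, 0], [0.003, 0, 0, 0], [0.002, 0, 0, 0], [0, 0, 0, 0]]}}

```text
t: 4.18
position: [473.1, -74.9, 79.1]
tool_rot: [-0.134, -0.694, -0.134, 0.694]
force: [-0.2, -0.0, -0.3]
grip_width: 0.3
```

Emit:
{"method": "carry_out", "body": {"commands": [[0.002, 0, 0, 0], [0.001, 0, 0, 0], [0, 0, 0, 0]]}}

```text
t: 4.55
position: [473.2, -74.9, 76.3]
tool_rot: [-0.134, -0.694, -0.134, 0.694]
force: [-0.8, -0.6, -0.4]
grip_width: 0.1
```

Emit:
{"method": "carry_out", "body": {"commands": [[0.002, 0, 0, 0], [0.001, 0, 0, 0], [0, 0, 0, 0]]}}

```text
t: 4.92
position: [473.2, -74.9, 73.2]
tool_rot: [-0.134, -0.694, -0.134, 0.694]
force: [-0.5, 0.7, 0.5]
grip_width: -0.3
```

Run:
```python
exec(open('st.py').read())
for n,(x0,y0) in (("scene",(225,180)),):
    d=eyes.get_image(n); cv2.imwrite(f"pics/{n}4.png",cv2.resize(d["color"][y0:y0+90,x0:x0+130,::-1],None,fx=6,fy=6,interpolation=cv2.INTER_CUBIC))
```

```text
4.925 [473.2 -74.9  73.2] F [-0.5  0.7  0.5] w -0.29010331413175383 j [ 0.46  0.24 -0.42  1.94  0.12  0.98 -1.2 ]
[[-0.0, 0.372, -0.928], [0.0, -0.928, -0.372], [-1.0, -0.0, 0.0]]
```

View pics/scene4.png

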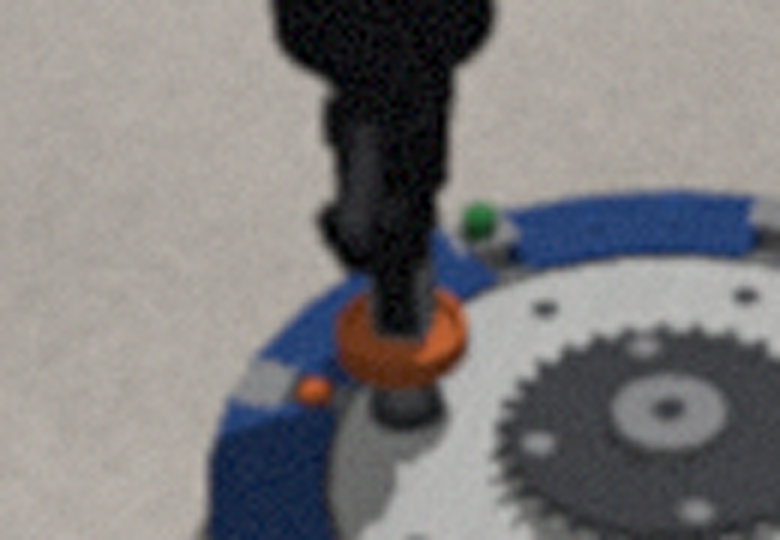

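The tip is now inside the dish, near its centre at (400,335), with no force yet. Continuing down.

Emit:
{"method": "carry_out", "body": {"commands": [[0.002, 0, 0, 0], [0, 0, 0, 0]]}}

```text
t: 5.22
position: [473.3, -74.9, 71.2]
tool_rot: [-0.134, -0.694, -0.134, 0.694]
force: [1.7, 0.0, 0.5]
grip_width: 0.3
```

Emit:
{"method": "carry_out", "body": {"commands": [[0.002, 0, 0, 0], [0, 0, 0, 0]]}}

```text
t: 5.48
position: [473.3, -74.9, 69.4]
tool_rot: [0.134, 0.694, 0.134, -0.694]
force: [-1.8, 0.6, 3.6]
grip_width: 0.0
```

Emit:
{"method": "carry_out", "body": {"commands": [[0.002, 0, 0, 0], [0, 0, 0, 0]]}}

```text
t: 5.72
position: [473.4, -74.9, 67.4]
tool_rot: [0.134, 0.694, 0.134, -0.694]
force: [-1.2, 0.2, 4.9]
grip_width: 0.1
```

Contact came at about z = 70, with 4.9 N at 67.4, which matches the spring. Pressing on by about 10 mm.

Emit:
{"method": "carry_out", "body": {"commands": [[0.002, 0, 0, 0], [0.002, 0, 0, 0], [0.002, 0, 0, 0], [0, 0, 0, 0]]}}

```text
t: 6.22
position: [473.4, -74.9, 61.4]
tool_rot: [0.134, 0.694, 0.134, -0.694]
force: [-1.5, 0.6, 6.1]
grip_width: 0.1
```

Emit:
{"method": "carry_out", "body": {"commands": [[0.002, 0, 0, 0], [0.001, 0, 0, 0], [0, 0, 0, 0]]}}

```text
t: 6.6
position: [473.4, -74.9, 58.5]
tool_rot: [0.134, 0.694, 0.134, -0.694]
force: [-3.1, 0.0, 8.1]
grip_width: -0.1
```

Emit:
{"method": "carry_out", "body": {"commands": [[0.001, 0, 0, 0], [0, 0, 0, 0]]}}

```text
t: 6.85
position: [473.4, -74.9, 57.5]
tool_rot: [0.134, 0.694, 0.134, -0.694]
force: [-2.1, 0.6, 8.0]
grip_width: 0.2
```

Run:
```python
exec(open('st.py').read())
print((np.degrees(np.arctan2(*(s["position"][:2]-C)[::-1])))%360, np.hypot(*(s["position"][:2]-C)))
for n,(x0,y0) in (("scene",(225,180)),):
    d=eyes.get_image(n); cv2.imwrite(f"pics/{n}5.png",cv2.resize(d["color"][y0:y0+90,x0:x0+130,::-1],None,fx=6,fy=6,interpolation=cv2.INTER_CUBIC))
# chord per row in tool frame for 3 deg steps
p=np.r_[dish(193.1),0];q=np.r_[dish(190.1),0]; print((R.T@(q-p)).round(2))
print("direct", [(R.T@np.r_[dish(193.1-(i+1)*4.5)-dish(193.1-i*4.5),0]).round(2) for i in range(10)])
```

```text
6.85 [473.4 -74.9  57.5] F [-2.1  0.6  8. ] w 0.2236070446068975 j [ 0.46  0.27 -0.42  1.95  0.13  0.95 -1.21]
[[0.0, 0.372, -0.928], [-0.0, -0.928, -0.372], [-1.0, 0.0, -0.0]]
192.8545583231223 98.5909057717044
[-0.   -5.15 -0.93]
direct [array([-0.  , -7.71, -1.49]), array([-0.  , -7.57, -2.09]), array([-0.  , -7.38, -2.68]), array([-0.  , -7.15, -3.25]), array([-0.  , -6.87, -3.8 ]), array([-0.  , -6.55, -4.33]), array([-0.  , -6.19, -4.83]), array([ 0.  , -5.79, -5.3 ]), array([ 0.  , -5.36, -5.74]), array([ 0.  , -4.89, -6.14])]
```

View pics/scene5.png

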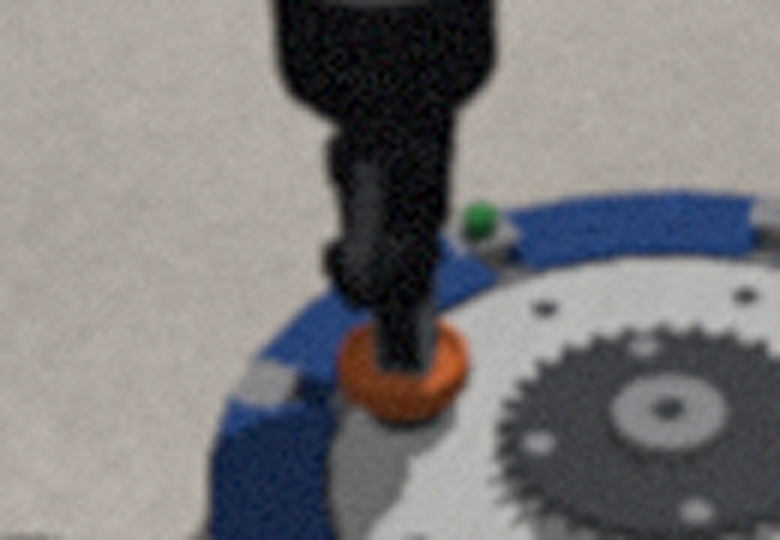

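The pin is gone from its hole, now dark at (310,385), and the cap is down about 13 mm at 8 N. I'll press 0.5 mm more and turn the first third along the arc.

Emit:
{"method": "carry_out", "body": {"commands": [[0.0005, 0, 0, 0], [0, -0.0038, -0.0007, 0], [0, -0.0038, -0.0008, 0], [0, -0.0038, -0.001, 0], [0, -0.0038, -0.0011, 0], [0, -0.0037, -0.0013, 0], [0, -0.0037, -0.0014, 0], [0, 0, 0, 0]]}}

```text
t: 7.9
position: [471.6, -51.4, 57.4]
tool_rot: [0.134, 0.695, 0.134, -0.694]
force: [-0.9, 0.4, 8.5]
grip_width: 0.1
```

```bash
cat > ck.py <<'E'
import sys
exec(open('st.py').read())
print("ang",(np.degrees(np.arctan2(*(s["position"][:2]-C)[::-1])))%360, np.hypot(*(s["position"][:2]-C)))
n=sys.argv[1]
for n2,(x0,y0) in (("scene",(225,180)),):
    d=eyes.get_image(n2); cv2.imwrite(f"pics/{n}.png",cv2.resize(d["color"][y0:y0+90,x0:x0+130,::-1],None,fx=6,fy=6,interpolation=cv2.INTER_CUBIC))
    for b in blobs(d,"orange")[1]:
        X=ray(d,*b[1],66)[:2]-C; print(b, "ang",np.degrees(np.arctan2(X[1],X[0]))%360)
E
python3 ck.py s6
```

```text
7.9 [471.6 -51.4  57.4] F [-0.9  0.4  8.5] w 0.1193019492187498 j [ 0.43  0.26 -0.43  1.97  0.13  0.94 -1.26]
[[0.002, 0.372, -0.928], [-0.0, -0.928, -0.372], [-1.0, 0.001, -0.002]]
ang 179.0634490663861 97.87579825223405
(119, array([296.4, 235.5]), array([287, 229,  20,  13], dtype=int32)) ang 184.13890765199864
```

View pics/s6.png

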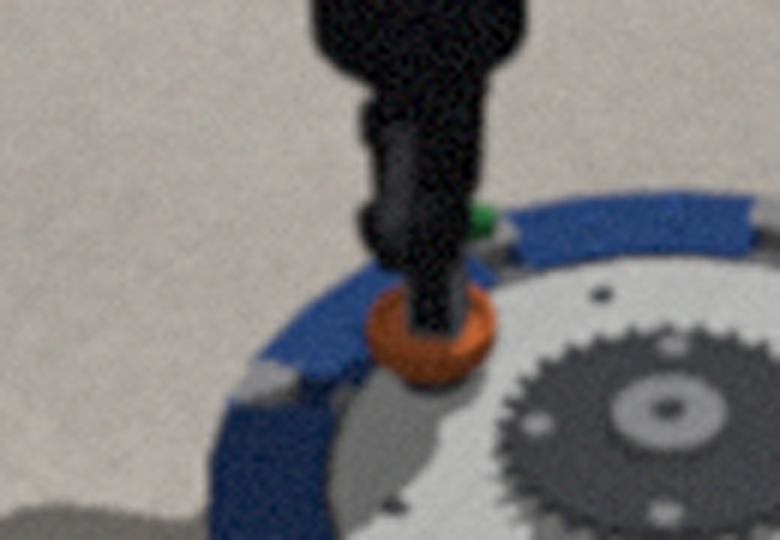

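The cap follows the fingertips with no visible slip. Computing the rest of the arc.

Run:
```python
from h import *
s=arm.state();R=Rt(s);p=s["position"][:2];v=p-C
a0=np.degrees(np.arctan2(v[1],v[0]))%360;r=np.hypot(*v)
for i in range(14):
    q=C+r*np.array([np.cos(np.radians(a0-(a0-147.9)*(i+1)/14)),np.sin(np.radians(a0-(a0-147.9)*(i+1)/14))]); print(((R.T@np.r_[q-p,0])).round(2)); p=q
```

```text
[ 0.   -3.48 -1.54]
[ 0.   -3.41 -1.67]
[ 0.   -3.35 -1.8 ]
[ 0.   -3.27 -1.93]
[ 0.   -3.2  -2.06]
[ 0.   -3.11 -2.18]
[ 0.   -3.03 -2.3 ]
[ 0.   -2.94 -2.42]
[ 0.   -2.84 -2.53]
[ 0.   -2.74 -2.64]
[ 0.   -2.63 -2.74]
[ 0.   -2.53 -2.84]
[ 0.   -2.41 -2.94]
[ 0.   -2.3  -3.03]
```

Emit:
{"method": "carry_out", "body": {"commands": [[0.0003, -0.0035, -0.0015, 0], [0, -0.0034, -0.0017, 0], [0, -0.0034, -0.0018, 0], [0, -0.0033, -0.0019, 0], [0, -0.0032, -0.0021, 0], [0, -0.0031, -0.0022, 0], [0, -0.003, -0.0023, 0], [0, -0.0029, -0.0024, 0], [0, 0, 0, 0]]}}

```text
t: 9.07
position: [477.0, -21.4, 57.2]
tool_rot: [0.134, 0.695, 0.134, -0.694]
force: [-0.2, 1.0, 8.4]
grip_width: -0.5
```

```bash
python3 ck.py s7
```

```text
9.075 [477.  -21.4  57.2] F [-0.2  1.   8.4] w -0.5211664618055717 j [ 0.38  0.27 -0.45  1.96  0.14  0.95 -1.33]
[[0.002, 0.372, -0.928], [0.0, -0.928, -0.372], [-1.0, 0.001, -0.002]]
ang 161.16238860412068 97.73222364981223
(106, array([305.1, 229.1]), array([296, 223,  20,  12], dtype=int32)) ang 167.3841136695998
```

View pics/s7.png

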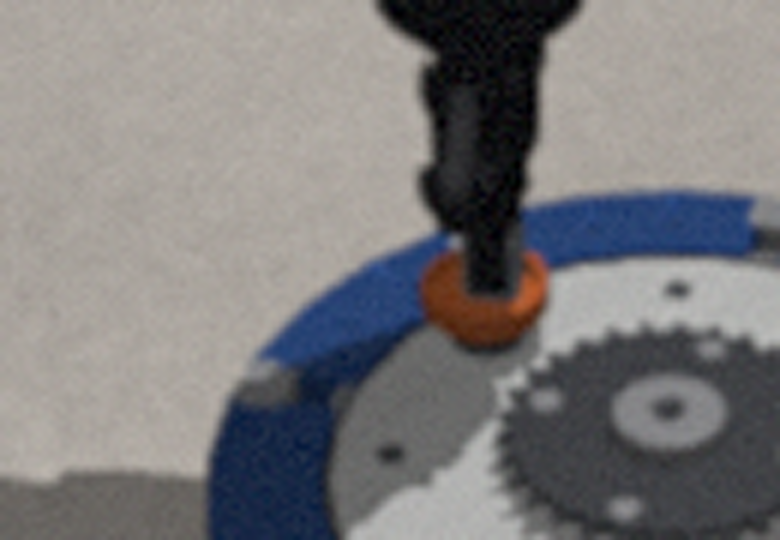

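The cap still follows, with the tip at (492,295) now slightly ahead of the cap centre (486,295). Finishing the arc.

Emit:
{"method": "carry_out", "body": {"commands": [[0.0002, -0.0028, -0.0025, 0], [0, -0.0027, -0.0026, 0], [0, -0.0026, -0.0027, 0], [0, -0.0025, -0.0028, 0], [0, -0.0024, -0.0029, 0], [0, -0.0022, -0.003, 0], [0, 0, 0, 0]]}}

```text
t: 10.0
position: [486.9, -1.2, 57.1]
tool_rot: [0.134, 0.695, 0.134, -0.693]
force: [0.2, 0.1, 8.1]
grip_width: 0.1
```

```bash
python3 ck.py s8
python3 - <<'E'
from h import *
d=eyes.get_image("scene")
def pr(X):
    p=d["R"]@np.array(X)+d["t"]; return (p[:2]/p[2]*d["fx"]+[d["cx"],d["cy"]])
for a in (152,150,148,146): print(a,((pr([*dish(a),66])-[225,180])*6).round())
# calibrate with earlier
d2=eyes.get_image("top"); cv2.imwrite("pics/t8.png",cv2.resize(d2["color"][170:320,270:420,::-1],None,fx=4,fy=4,interpolation=cv2.INTER_CUBIC))
E
```

```text
10.0 [486.9  -1.2  57.1] F [0.2 0.1 8.1] w 0.05670783034223552 j [ 0.34  0.29 -0.46  1.94  0.15  0.95 -1.38]
[[0.003, 0.372, -0.928], [0.0, -0.928, -0.372], [-1.0, 0.001, -0.003]]
ang 147.9124859856167 97.49508463321304
(111, array([312.8, 225.5]), array([304, 219,  20,  13], dtype=int32)) ang 155.00944058388976
152 [535. 265.]
150 [543. 262.]
148 [551. 259.]
146 [560. 257.]
```

View pics/s8.png

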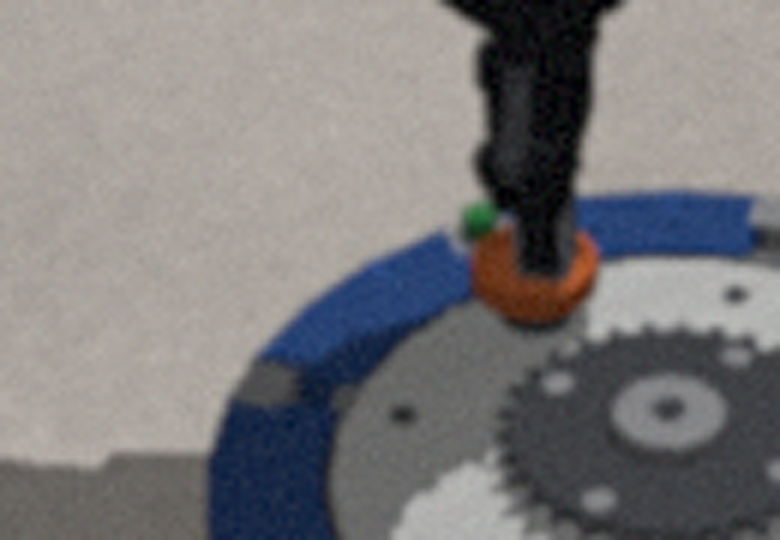

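View pics/t8.png

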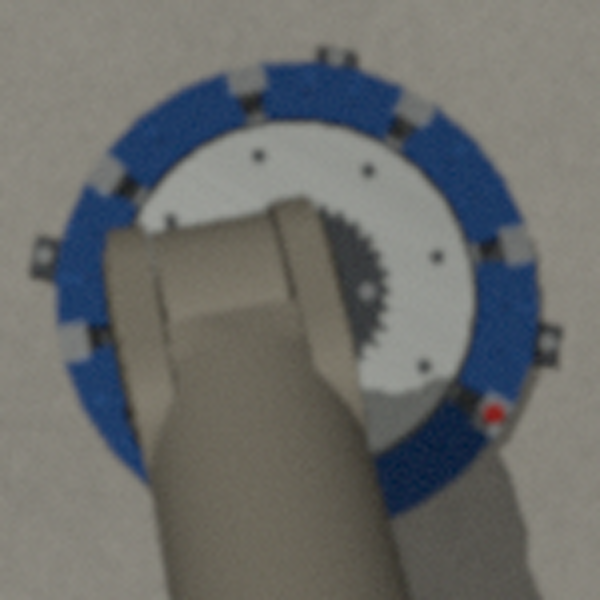

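The table's bolt holes in the top view lag the pattern by about 2.4°, having started at (374,174), (438,262), (421,371) and now at (368,170), (437,257), (424,366). The cap slipped slightly under the tips, so about 4 mm more is needed.

Emit:
{"method": "carry_out", "body": {"commands": [[0, -0.0012, -0.0016, 0], [0, -0.0012, -0.0017, 0], [0, 0, 0, 0]]}}

```text
t: 10.52
position: [488.9, 1.9, 57.1]
tool_rot: [0.134, 0.695, 0.134, -0.693]
force: [-0.9, 0.8, 9.2]
grip_width: -0.1
```

```bash
cat > lag.py <<'E'
from h import *
exec(open('st.py').read())
d2=eyes.get_image("top")
ref=[(374,174),(438,262),(421,371)]
g=cv2.resize(d2["color"][170:320,270:420],None,fx=4,fy=4,interpolation=cv2.INTER_CUBIC)
g=cv2.cvtColor(g,cv2.COLOR_RGB2GRAY).astype(float)
g0=cv2.cvtColor(cv2.imread("pics/topc.png"),cv2.COLOR_BGR2GRAY).astype(float)
def cen(g,x,y):
    for _ in range(4):
        w=g[int(y)-13:int(y)+14,int(x)-13:int(x)+14]; k=np.clip(np.median(w)-20-w,0,None)
        Y,X=np.mgrid[-13:14,-13:14]
        x=int(x)+(k*X).sum()/k.sum(); y=int(y)+(k*Y).sum()/k.sum()
    return x,y
for r in ref:
    a=cen(g0,*r); b=cen(g,*r)
    A=[ray(d2,270+(p[0]-1.5)/4,170+(p[1]-1.5)/4,40)[:2]-C for p in (a,b)]
    t=[np.degrees(np.arctan2(q[1],q[0])) for q in A]; print("hole",np.round(a,1),np.round(b,1),"lag deg",round(t[1]-t[0],2), np.hypot(*A[0]).round(1))
E
python3 lag.py
```

```text
10.525 [488.9   1.9  57.1] F [-0.9  0.8  9.2] w -0.12413096943966674 j [ 0.33  0.29 -0.46  1.93  0.16  0.95 -1.39]
[[0.002, 0.372, -0.928], [-0.0, -0.928, -0.372], [-1.0, 0.001, -0.002]]
hole [373.2 172.8] [373.1 172.8] lag deg 0.03 101.1
hole [437.7 261.2] [437.8 261.3] lag deg -0.03 99.9
hole [421.1 370.5] [421.6 371.8] lag deg -0.35 99.3
```

The lag is now 0.03°, -0.03° and -0.35°, so the pin is lined up with the next hole. Raising straight up slowly.

Emit:
{"method": "carry_out", "body": {"commands": [[-0.002, 0, 0, 0], [-0.002, 0, 0, 0], [-0.002, 0, 0, 0], [-0.002, 0, 0, 0], [0, 0, 0, 0]]}}

```text
t: 11.2
position: [488.9, 1.9, 64.9]
tool_rot: [0.134, 0.695, 0.134, -0.693]
force: [0.7, -0.0, 5.7]
grip_width: 0.1
```

Emit:
{"method": "carry_out", "body": {"commands": [[-0.003, 0, 0, 0], [-0.003, 0, 0, 0], [-0.003, 0, 0, 0], [-0.003, 0, 0, 0], [0, 0, 0, 0]]}}

```text
t: 11.82
position: [487.4, 2.0, 76.2]
tool_rot: [-0.134, -0.694, -0.134, 0.695]
force: [0.1, 0.5, -1.2]
grip_width: -0.0
```

```bash
python3 lag.py; python3 ck.py s9
```

```text
11.825 [487.4   2.   76.2] F [ 0.1  0.5 -1.2] w -0.04110573347367559 j [ 0.34  0.26 -0.47  1.91  0.14  1.   -1.38]
[[-0.001, 0.372, -0.928], [0.0, -0.928, -0.372], [-1.0, -0.0, 0.001]]
hole [373.2 172.8] [372.9 172.7] lag deg 0.11 101.1
hole [437.7 261.2] [437.9 261.1] lag deg 0.04 99.9
hole [421.1 370.5] [422. 371.] lag deg -0.01 99.3
11.875 [487.4   1.9  76.1] F [ 0.1  0.3 -0.1] w 0.1587278084514014 j [ 0.34  0.26 -0.47  1.91  0.14  1.   -1.38]
[[-0.001, 0.372, -0.928], [0.0, -0.928, -0.372], [-1.0, -0.0, 0.001]]
ang 146.21615268670465 98.80995987714186
(128, array([314.5, 219.9]), array([305, 214,  20,  11], dtype=int32)) ang 147.60843315420982
```

View pics/s9.png

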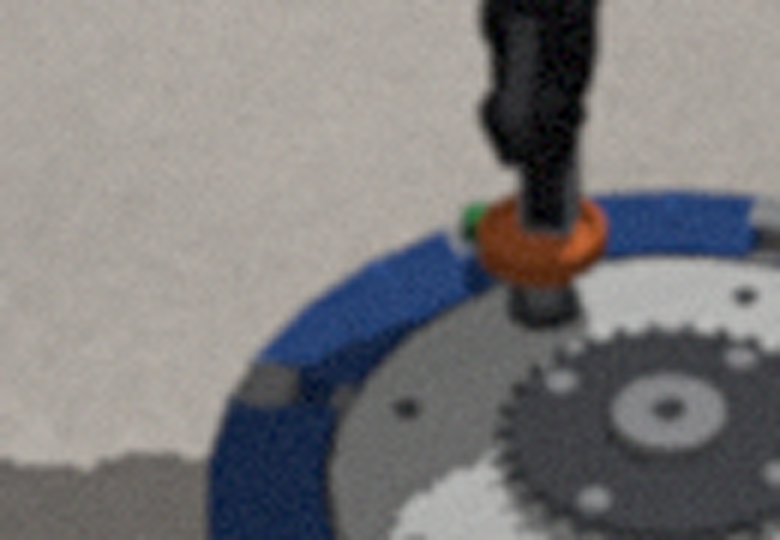

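The cap is fully up at (540,232), the contact force is gone, and the table holds its angle. Backing off straight up, then to the side.

Emit:
{"method": "carry_out", "body": {"commands": [[-0.01, 0, 0, 0], [-0.02, 0, 0, 0], [-0.03, 0, 0, 0], [-0.03, 0, 0, 0], [-0.03, 0, 0, 0], [0, 0.02, 0.02, 0], [0, 0.038, 0.041, 0], [0, 0.038, 0.041, 0], [0, 0.038, 0.041, 0], [0, 0.038, 0.041, 0]]}}

```text
t: 13.18
position: [380.0, -227.6, 197.2]
tool_rot: [0.134, 0.695, 0.134, -0.694]
force: [0.8, -0.2, 0.8]
grip_width: 0.2
```

Emit:
{"method": "carry_out", "body": {"commands": [[0, 0.038, 0.041, 0], [0, 0.02, 0.02, 0], [0, 0, 0, 0], [0, 0, 0, 0]]}}

```text
t: 13.68
position: [346.4, -301.8, 196.6]
tool_rot: [0.134, 0.694, 0.134, -0.694]
force: [0.0, 0.8, 0.2]
grip_width: -0.1
```

```bash
python3 lag.py; python3 ck.py s10
python3 - <<'E'
from h import *
d=eyes.get_image("top"); cv2.imwrite("pics/t10.png",cv2.resize(d["color"][170:320,270:420,::-1],None,fx=4,fy=4,interpolation=cv2.INTER_CUBIC))
for c,z in (("orange",80),("orange",42),("green",50)):
    for a,p,bb in blobs(d,c)[1]:
        X=ray(d,*p,z)[:2]-C
        if np.hypot(*X)<175: print(c,z,X.round(1),np.hypot(*X).round(1),np.degrees(np.arctan2(X[1],X[0])).round(1)%360)
E
```

```text
13.675 [ 346.4 -301.8  196.6] F [0.  0.8 0.2] w -0.1466681092492938 j [ 0.79  0.05 -0.14  1.84  0.01  1.25 -0.55]
[[0.001, 0.373, -0.928], [0.0, -0.928, -0.373], [-1.0, -0.0, -0.001]]
hole [373.2 172.8] [373.  172.6] lag deg 0.13 101.1
hole [437.7 261.2] [438.1 261. ] lag deg 0.03 99.9
hole [421.1 370.5] [421.4 370.3] lag deg 0.12 99.3
13.725 [ 346.5 -301.5  196.6] F [0.2 0.4 0.2] w -0.1596918038802262 j [ 0.78  0.05 -0.14  1.84  0.01  1.25 -0.55]
[[0.0, 0.373, -0.928], [0.0, -0.928, -0.373], [-1.0, -0.0, -0.001]]
ang 228.09795766069342 333.8478979645072
(210, array([314.5, 218.3]), array([304, 212,  21,  13], dtype=int32)) ang 146.3233297682465
orange 80 [-85.9  52.3] 100.6 148.7
orange 80 [-119.2   72. ] 139.2 148.9
orange 42 [-81.5  52.1] 96.7 147.4
orange 42 [-115.9   72.4] 136.6 148.0
green 50 [-131.3   82.3] 154.9 147.9
```

View pics/t10.png

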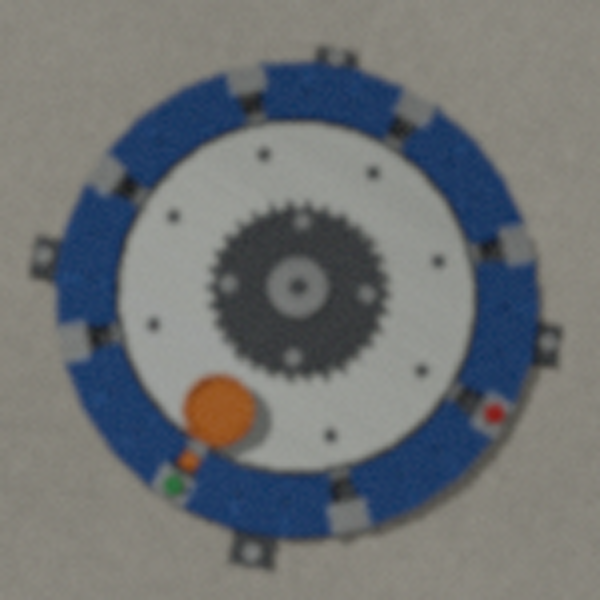

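View pics/s10.png

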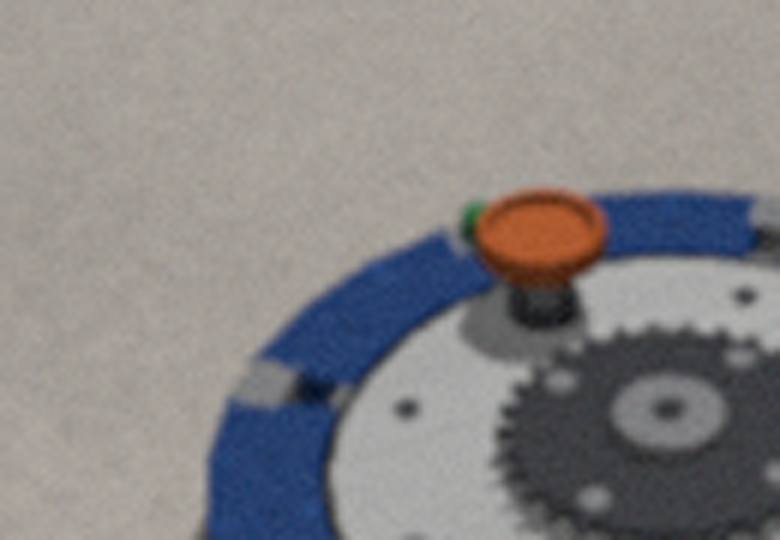

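The orange pin stands up in the hole beside the green mark at (190,460) in the top crop. The cap is fully up and the chainring is flat on its spigot. Handing in.

```bash
python3 -c "
from rig import arm; print(arm.close_job())"
```

```text
the job is handed in; nothing more can be done
None
```

The job is done and handed in at about 13.8 s of the 38 s allowed; no verdict is reported. I pressed the plunger about 13 mm with the closed fingertips and turned the table clockwise by 45° to the green side. I then let the plunger spring up and took the hand away.

**Final state:**
- **Pin:** it stands up in the hole at 148.0° and 136.6 mm radius, with the green mark at 147.9° and 154.9 mm, so about 18 mm apart.
- **Plunger:** the cap looks fully up.
- **Table:** it is within about 0.13° of the exact 45° step.
- **Chainring:** it lies flat and centred on its spigot.
- **Hand:** it is about 330 mm from the table's axis with no contact force.
- **Red hole:** the pin was never near it.
- **Bottle, jar and mug:** I did not re-measure them at the end; the arm's path stayed well clear of them.

**Disagreements along the way:**
- **Fingertip height:** with the jaws shut, the tips touched the dish at TCP z ≈ 70 mm. The stated 17 mm overhang would have put contact at about 92 mm. I found contact by force and picture instead.
- **Slip:** the cap slipped about 2.4° under the tips during the turn. I corrected this before letting the plunger up.

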